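Set out the manicure table: each container into its fitted tray

TASK

Set out the nail table: stand the large round jar, the small round jar, the square bottle and the oblong case each upright in the wooden tray made for its shape and size (large round, small round, square, oblong), sitting flat on the tray's floor inside the lip. Leave the blue cup and the white dropper bottle standing where they are.

Things in the scene. Friction and masses are not known exactly. Their poses are not given: they have to be found in the camera images.
- jar_large_mid (a point): Large round cosmetic jar, amber with a black lid as wide as the jar: diameter 60 mm, height 52 mm, about 0.16 kg, loose, standing upright. The point is its centre, half-way up (26 mm above its underside); z is its axis, up.
- jar_small_mid (a point): Small round cosmetic jar, amber with a black lid as wide as the jar: diameter 38 mm, height 50 mm, about 0.07 kg, loose, standing upright. The point is its centre, half-way up (25 mm above its underside); z is its axis, up.
- bottle_square_mid (a point): Square bottle, amber body 42 x 42 mm and 50 mm high with a black square cap 36 x 36 mm and 14 mm high on top (64 mm in all), about 0.12 kg, loose, standing upright. The point is its centre, half-way up the whole (32 mm above its underside); x and y are square to its sides, z up.
- case_oblong_mid (a point): Oblong case, amber with a black lid flush with its sides: 96 mm long (its x), 36 mm wide (its y), 50 mm high, about 0.13 kg, loose, standing on its base with the lid up. The lid does not open. The point is its centre, half-way up (25 mm above its underside); z up.
- tray_large_round_floor (a point): Large round wooden tray for the large round jar: inside diameter 76 mm, outside 84 mm. Fixed to the table; cork-lined floor 3 mm thick, wooden lip 4 mm wide with its top 7 mm above the table (4 mm above the tray's floor). The point is the centre of the tray's floor (upper side), z up.
- tray_small_round_floor (a point): Small round wooden tray for the small round jar: inside diameter 54 mm, outside 62 mm. Fixed to the table; cork-lined floor 3 mm thick, wooden lip 4 mm wide with its top 7 mm above the table (4 mm above the tray's floor). The point is the centre of the tray's floor (upper side), z up.
- tray_square_floor (a point): Square wooden tray for the square bottle: inside 58 x 58 mm, outside 66 x 66 mm, sides along its x and y. Fixed to the table; cork-lined floor 3 mm thick, wooden lip 4 mm wide with its top 7 mm above the table (4 mm above the tray's floor). The point is the centre of the tray's floor (upper side), z up.
- tray_oblong_floor (a point): Oblong wooden tray for the oblong case: inside 112 mm (its x) by 52 mm (its y), outside 120 x 60 mm. The case lies lengthwise in it, either way round. Fixed to the table; cork-lined floor 3 mm thick, wooden lip 4 mm wide with its top 7 mm above the table (4 mm above the tray's floor). The point is the centre of the tray's floor (upper side), z up.
- cup_mid (a point): Blue open cup, bystander: rim diameter 72 mm, height 85 mm, loose. The point is on its axis, half-way up; z up.
- dropper_mid (a point): White round dropper bottle with a steel collar and a black rubber bulb, bystander: diameter 36 mm to a height of 62 mm, narrow neck above, 100 mm high in all, loose. The point is on its axis, half-way up (50 mm above the table); z up.
Things that resemble listed ones, but are neither listed nor needed, are in the scene too. Leave any green or pink look-alike of the part that bears jar_large_mid alone. Leave any pink look-alike of the part that bears tray_square_floor alone.

How it is judged:
By the outcome, as a careful person would: the job done as asked, in the order asked, and still so for the second after the job is handed in, with the robot touching nothing.
It also fails if it takes over 125 s, if anything falls off the work surface, if the arm or the gripper's body presses on something with over 40 N, if the wrist force passes 120 N, or if a joint passes its speed limit or range.

ROBOT

A 6-joint arm with a two-finger parallel gripper is mounted at the origin on the work surface. World frame = base frame: x ahead of the robot, y to its left, z up, the work surface at z = 0. Lengths are in m, angles in rad, forces in N, time in s.
With the tool pointing down it reaches from about 0.375 to 0.9 m from the base axis. Payload 3.1 kg.
Tool frame: the origin (TCP) lies on the front face of the gripper's body, between the roots of the fingers; the fingertips stand 70 mm ahead of it and the grasp point (between the pads) lies grip_depth ahead of it (grip_depth is the distance from the TCP to the grasp point, in m); z points along the fingers, y is the direction in which the jaws open and shut (so a half turn about z gives the same grasp; the last joint's range is limited). The gripper opens to 87 mm and grips with 3 to 60 N. Pads are 19 mm wide; open, the fingers measure 117 mm over their backs; the gripper's body (75 mm by 190 mm) begins 51 mm behind the grasp point.
Start: joints at [-1.29, 0.527, 1.433, -0, 1.181, -0.178], TCP at [0.277, -0.56, 0.292] pointing down, gripper open.
Joint ranges: [-3.08, 3.08], [-0.75, 2.2], [0.22, 2.44], [-1.43, 4.57], [0, 2.65], [-2.85, 2.85]. Speed limits (rad/s): [2.79, 2.79, 3.14, 3.14, 3.14, 3.14].

INTERFACE

Orientations are given as a rotation vector (axis times angle).
In Python, from workcell import observe, read_camera, camera_info, close_job, grip_depth gives the robot as it stands.
- The arm moves only by the tool apply_moves, never from a script. Its argument "increments" is a list of rows, each a list of 5 numbers: the opening, from 0 (shut) to 1 (fully open), then the shift along the tool's x, y, z in mm, then the turn about the tool's z in degrees. In form: [[grip, dx, dy, dz, yaw], ...]. A call has 1 to 20 rows; each row is the pose to reach, as a shift and turn from the pose measured when the call began, along the tool's axes at that moment; what a row does not reach only later rows make up. A row lasts 1/10 s, in which the tool goes at most 50 mm and 8.59 degrees, less where a joint would pass 70% of its speed; a pose out of reach is approached as far as the arm can. A call with a gripper value outside its range is refused whole. The fingers move at their own pace and stop on an object; the grip force is fixed at half the most. Time passes only in rows, so rows that repeat a pose let the fingers close. It gives the time, the measured TCP pose, the force and the opening at its end, in the units of the state.
- observe(): the state, without advancing time (a new reading comes with each control period).
- read_camera(name): name is "scene" or "top" or "wrist"; returns (picture, depth): 480x640x3 uint8, blue, green, red; 480x640 float32, m along the optical axis (not along the pixel's ray), 0 where there is no reading.
- camera_info(name): a dict with "fx", "fy", "cx", "cy" (pixels), "T" (4x4, takes a point from camera to world coordinates); the wrist camera has in their place "T_tool_cam" (4x4, takes a point from camera to tool coordinates, whose origin is the TCP and whose axes are the flange's). Camera axes: x right, y up, looking along -z (the intrinsics and any distortion apply to the point x, -y, -z); pixel columns grow to the right and rows downward; lengths in m; the calibration is good to about 2 mm. A picture is of the moment at which its call begins: read the wrist's pose just before it. camera_info takes no time and is no camera call.
- close_job(): hands the job in, once; it reports no verdict.
The state is a dict: "clock": time; "qpos": joint angles; "joint_velocities": joint speeds; "joint_torque": joint torques, N m; "ee_pos": TCP position; "tcp_rot": TCP orientation; "contact_force": force on the tool from outside, world axes, zero at the start; "ft_torque": the same for the moment, N m; "opening": finger opening in m.
Only numpy, scipy, OpenCV 4.12 (cv2) and the standard library are available. Lean on these libraries where they do the work, as an engineer would, in place of code of your own. Each camera call takes 0.05 s, during which the arm holds its last target.

## Working session

There is one attempt and no reset: what is moved stays moved. The work goes in short steps, Python scripts to look and compute and a tool call to move; the robot and the scene stay as the last step left them, time stands still between calls to the robot, and variables do not carry over. Pictures are saved under pics/ and viewed, and the job is handed in when it is done.

Besides the shell and the picture viewer there is one more tool, called after "Request:" by a JSON object that holds its "method" and its "body". apply_moves: Moves the arm, as the interface text tells. Its arguments: {"type":"object","properties":{"increments":{"type":"array","items":{"type":"array","items":{"type":"number"}}}},"required":["increments"]}

```bash
mkdir -p pics; ls; python3 - <<'E'
from workcell import observe, read_camera, camera_info, grip_depth
import cv2, numpy as np
print(grip_depth); o=observe(); print(o)
for n in ["scene","top"]:
    im,d=read_camera(n); cv2.imwrite(f"pics/{n}0.png",im); np.savez(f"pics/{n}0.npz",im=im,d=d); print(n,camera_info(n))
print(camera_info("wrist"))
E
```

```text
pics
0.051
{'clock': 0.0, 'qpos': array([-1.28951774e+00,  5.28490482e-01,  1.43392630e+00, -1.51684711e-05,
        1.18134230e+00, -1.78491467e-01]), 'joint_velocities': array([-0.00095073,  0.00105708, -0.00014384,  0.00122074,  0.00049983,
        0.00048645]), 'joint_torque': array([ 1.81192736e-04, -4.40041924e+01, -1.76597857e+01,  6.33521006e-02,
        5.85227937e-02, -1.65051201e-04]), 'ee_pos': array([ 0.27720221, -0.55951247,  0.29124888]), 'tcp_rot': array([-3.05683750e+00, -7.15376814e-01,  1.96684050e-04]), 'contact_force': array([ 0.01820058, -0.3700262 , -0.0755968 ]), 'ft_torque': array([-0.0067316 , -0.0159943 , -0.02320434]), 'opening': 0.08694028593895722}
scene {'fx': 467.4046525826621, 'fy': 467.4046525826621, 'cx': 326.14146240359923, 'cy': 241.9572062345779, 'T': array([[-0.54369503, -0.69068913,  0.4768063 ,  1.01913182],
       [ 0.83927779, -0.4454576 ,  0.31173758,  0.35630604],
       [-0.00291677,  0.56966311,  0.82187313,  0.96452471],
       [ 0.        ,  0.        ,  0.        ,  1.        ]])}
top {'fx': 621.2792823423844, 'fy': 621.2792823423844, 'cx': 317.1371660659688, 'cy': 241.08246249464435, 'T': array([[ 0.08844274,  0.97400113, -0.20856579,  0.16992205],
       [-0.99607329,  0.08731907, -0.01460727, -0.00560949],
       [ 0.00398428,  0.20903872,  0.97789925,  1.60945624],
       [ 0.        ,  0.        ,  0.        ,  1.        ]])}
{'fx': 375.69405988202834, 'fy': 375.69405988202834, 'cx': 318.934844654854, 'cy': 238.90869872351269, 'T_tool_cam': array([[-8.97865134e-04,  9.66269788e-01,  2.57530367e-01,
         7.05667746e-02],
       [ 9.99999236e-01,  6.48836992e-04,  1.05196474e-03,
        -4.82374825e-04],
       [ 8.49386513e-04,  2.57531115e-01, -9.66269633e-01,
        -9.30317186e-02],
       [ 0.00000000e+00,  0.00000000e+00,  0.00000000e+00,
         1.00000000e+00]])}
```

View pics/scene0.png

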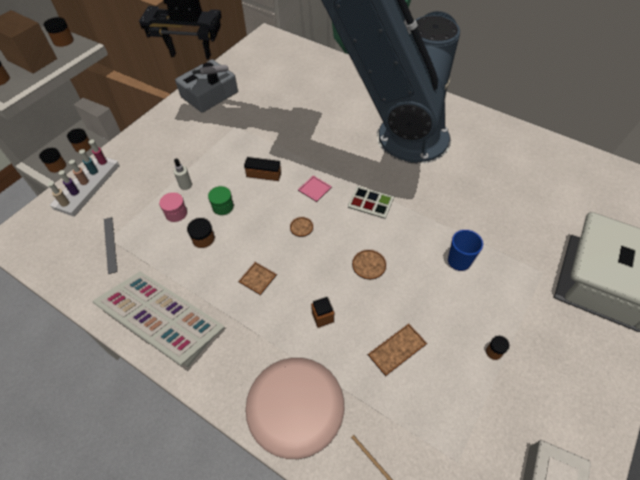

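View pics/top0.png

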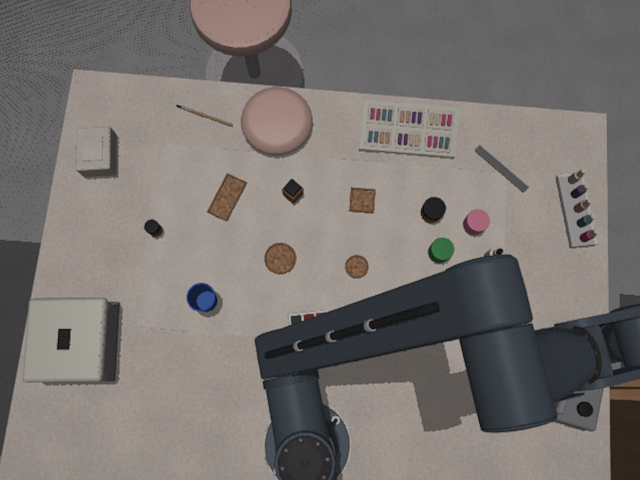

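The scene view shows these items:
- Large jar, black lid: (201,232). Green (220,200) and pink (173,207) look-alikes are beside it.
- Small jar: (498,347)
- Square bottle: (322,312)
- Oblong case: (263,168), hidden under the arm in the top view
- Trays: large round (369,264), small round (301,227), square (258,278), oblong (397,349). A pink square look-alike tray is at (315,188).

In the top view, the jars and bottle are at (433,209), (153,228) and (293,190).

```bash
cat > h.py <<'E'
import numpy as np, cv2
from workcell import observe, read_camera, camera_info
from scipy.spatial.transform import Rotation as R
def rays(ci,uv,T):
    uv=np.atleast_2d(uv).astype(float)
    d=np.c_[(uv[:,0]-ci['cx'])/ci['fx'],-(uv[:,1]-ci['cy'])/ci['fy'],-np.ones(len(uv))]
    return T[:3,3], d@T[:3,:3].T
def plane(ci,uv,z,T=None):
    T=ci['T'] if T is None else T
    o,d=rays(ci,uv,T); t=(z-o[2])/d[:,2]
    return o+d*t[:,None]
def depthpts(ci,uv,dep,T=None):
    T=ci['T'] if T is None else T
    o,d=rays(ci,uv,T); return o+d*np.asarray(dep)[:,None]
def wristT(o):
    M=np.eye(4); M[:3,:3]=R.from_rotvec(o['tcp_rot']).as_matrix(); M[:3,3]=o['ee_pos']
    return M@np.asarray(camera_info('wrist')['T_tool_cam'])
def blob(mask,win):
    """largest contour in window (u0,v0,u1,v1)"""
    m=np.zeros_like(mask); u0,v0,u1,v1=win; m[v0:v1,u0:u1]=mask[v0:v1,u0:u1]
    cs,_=cv2.findContours(m,cv2.RETR_EXTERNAL,cv2.CHAIN_APPROX_NONE)
    return max(cs,key=cv2.contourArea)[:,0,:] if cs else None
def fit(xy):
    """min-area rect & circle of plan points, metres"""
    p=(xy[:,:2]*1000).astype(np.float32)
    c,(w,h),a=cv2.minAreaRect(p)
    if w<h: w,h,a=h,w,a+90
    e=cv2.fitEllipse(p)
    return dict(rc=np.round(c,1),wh=np.round((w,h),1),ang=round(a,1),ec=np.round(e[0],1),ed=np.round(e[1],1))
E
python3 - <<'E'
from h import *
for n,w in {"top":{'Ljar':(405,190,455,228),'Sjar':(138,212,168,242),'sq':(275,172,310,207),'tLR':(255,235,305,280),'tSR':(338,250,375,282),'tSQ':(343,180,382,220),'tOB':(200,165,255,228)},
 "scene":{'Ljar':(183,215,219,250),'Sjar':(483,332,515,365),'sq':(305,293,340,330),'case':(238,152,288,185),'tLR':(345,245,395,285),'tSR':(285,213,317,241),'tSQ':(235,258,280,298),'tOB':(360,318,432,380)}}.items():
    f=np.load(f"pics/{n}0.npz"); im,d=f['im'],f['d']; ci=camera_info(n)
    hsv=cv2.cvtColor(im,cv2.COLOR_BGR2HSV)
    black=((im.max(2)<50)).astype(np.uint8)*255
    brown=((hsv[...,0]<22)&(hsv[...,1]>85)&(hsv[...,2]>55)).astype(np.uint8)*255
    for k,win in w.items():
        m=brown if k[0]=='t' else black
        c=blob(m,win)
        if c is None: print(n,k,None);continue
        z={'Ljar':.052,'Sjar':.05,'sq':.064,'case':.05}.get(k,.006)
        P=plane(ci,c,z)
        mm=np.zeros(m.shape,np.uint8); cv2.drawContours(mm,[c.reshape(-1,1,2)],-1,255,-1)
        mm=cv2.erode(mm,np.ones((3,3))); v,u=np.nonzero(mm); dd=d[v,u]; ok=dd>0
        Q=depthpts(ci,np.c_[u,v][ok],dd[ok])
        print(n,k,cv2.boundingRect(c.reshape(-1,1,2)),fit(P),'depthmed',np.round(np.median(Q,0),3) if len(Q) else None)
E
```

```text
top Ljar (421, 197, 24, 25) {'rc': array([ 612.7, -273.7]), 'wh': array([67.8, 55.2]), 'ang': 157.3, 'ec': array([ 613.1, -273.5]), 'ed': array([54.4, 67.7])} depthmed [ 0.613 -0.274  0.051]
top Sjar (145, 220, 17, 16) {'rc': array([499.2, 441.8]), 'wh': array([45.7, 32.3]), 'ang': 51.0, 'ec': array([500.1, 442.3]), 'ed': array([32.8, 46.9])} depthmed [0.5   0.443 0.048]
top sq (284, 180, 17, 17) {'rc': array([634.5,  94.6]), 'wh': array([34.1, 34. ]), 'ang': 143.5, 'ec': array([634.5,  94.8]), 'ed': array([37.7, 38.9])} depthmed [0.635 0.095 0.063]
top tLR (265, 243, 31, 31) {'rc': array([458.2, 111.4]), 'wh': array([80.1, 78.8]), 'ang': 5.5, 'ec': array([458.3, 111.9]), 'ed': array([79. , 79.9])} depthmed [0.459 0.112 0.003]
top tSR (346, 255, 22, 23) {'rc': array([454.7, -90.2]), 'wh': array([58.5, 55. ]), 'ang': 4.5, 'ec': array([454.3, -90. ]), 'ed': array([56.4, 58. ])} depthmed [ 0.455 -0.09   0.002]
top tSQ (349, 188, 26, 25) {'rc': array([635.1, -90.6]), 'wh': array([65.6, 63.8]), 'ang': 0.2, 'ec': array([635. , -90.6]), 'ed': array([72.6, 74. ])} depthmed [ 0.636 -0.091  0.
[... 992 characters left out ...]
.6, 114.5]), 'wh': array([79.7, 78. ]), 'ang': 32.8, 'ec': array([461. , 114.4]), 'ed': array([78.3, 80. ])} depthmed [0.461 0.114 0.005]
scene tSR (290, 217, 23, 19) {'rc': array([455.8, -88.4]), 'wh': array([57.4, 56.4]), 'ang': 32.8, 'ec': array([456.8, -87.3]), 'ed': array([56.4, 57.3])} depthmed [ 0.457 -0.088  0.004]
scene tSQ (239, 263, 37, 31) {'rc': array([638.1, -88.5]), 'wh': array([64.6, 64.3]), 'ang': 90.2, 'ec': array([638. , -88.5]), 'ed': array([72.7, 73.9])} depthmed [ 0.638 -0.089  0.004]
scene tOB (368, 324, 58, 51) {'rc': array([614.4, 273. ]), 'wh': array([118.2,  58.2]), 'ang': 159.9, 'ec': array([614.5, 273. ]), 'ed': array([ 64.4, 144.8])} depthmed [0.616 0.273 0.004]
```

```bash
cat >> h.py <<'E'
def state():
    o=observe(); M=R.from_rotvec(o['tcp_rot']).as_matrix()
    ya=np.degrees(np.arctan2(M[1,1],M[0,1]))
    return o,M,ya
def go(x,y,z,jaw=None,p=True):
    """print tool shift (mm) and yaw (deg) to reach TCP x,y,z world(m), jaw axis angle (deg, world; mod 180)"""
    o,M,ya=state()
    d=M.T@(np.array([x,y,z])-o['ee_pos'])*1000
    t=0
    if jaw is not None:
        t=-(jaw-ya); t=(t+90)%180-90   # tool z down: +yaw turns clockwise seen from above
    print('now',np.round(o['ee_pos'],4),'jaw',round(ya,1),'tilt',np.round(M[:,2],3),'q6',round(o['qpos'][5],2),'-> shift',np.round(d,1),'yaw',round(t,1),'(alt',round(t-np.sign(t)*180,1),')')
    return d,t
E
python3 - <<'E'
from h import *
f=np.load("pics/top0.npz"); im=f['im']; ci=camera_info("top"); hsv=cv2.cvtColor(im,cv2.COLOR_BGR2HSV)
fs=np.load("pics/scene0.npz"); ims=fs['im']; cs=camera_info("scene"); hs=cv2.cvtColor(ims,cv2.COLOR_BGR2HSV)
S=lambda h,lo,hi:((h[...,0]>=lo)&(h[...,0]<=hi)&(h[...,1]>90)&(h[...,2]>40)).astype(np.uint8)*255
for k,lo,hi,w,ws,z in [('green',45,90,(420,230,462,268),(205,184,236,216),.05),('pink',150,179,(455,205,495,240),(155,190,190,224),.05),('cup',100,130,(180,275,225,318),(440,225,490,275),.085)]:
    print(k,fit(plane(ci,blob(S(hsv,lo,hi),w),z)),'\n   scene',fit(plane(cs,blob(S(hs,lo,hi),ws),z)))
print('dropper scene tip',plane(cs,[(177,161)],.1),'base',plane(cs,[(184,186)],.0))
print(state())
go(0.615,-0.271,0.25)
c=cv2.resize(ims[140:260,130:310],None,fx=4,fy=4,interpolation=cv2.INTER_CUBIC); cv2.imwrite("pics/cropA.png",c)
E
```

```text
green {'rc': array([ 507.7, -299. ]), 'wh': array([65.4, 55.7]), 'ang': 138.5, 'ec': array([ 508.5, -299.9]), 'ed': array([55.1, 66.5])} 
   scene {'rc': array([ 524.3, -286.6]), 'wh': array([91.4, 53.4]), 'ang': 53.3, 'ec': array([ 523.8, -287.9]), 'ed': array([53.3, 94. ])}
pink {'rc': array([ 590.3, -387.7]), 'wh': array([70.7, 54.3]), 'ang': 139.2, 'ec': array([ 590.6, -387.1]), 'ed': array([54.7, 69.9])} 
   scene {'rc': array([ 604.6, -373.5]), 'wh': array([92.9, 55.1]), 'ang': 65.3, 'ec': array([ 605.4, -375. ]), 'ed': array([54.5, 96.6])}
cup {'rc': array([329.7, 288. ]), 'wh': array([72. , 69.1]), 'ang': 95.1, 'ec': array([329.1, 288.4]), 'ed': array([66.5, 74.5])} 
   scene {'rc': array([356.4, 297.2]), 'wh': array([115.1,  67. ]), 'ang': 9.9, 'ec': array([353.3, 295. ]), 'ed': array([ 64.7, 119.3])}
dropper scene tip [[ 0.51287835 -0.42972308  0.1       ]] base [[ 5.14114576e-01 -4.38465086e-01 -1.11022302e-16]]
({'clock': 0.1, 'qpos': array([-1.28951828e+00,  5.28383220e-01,  1.43377226e+00, -2.52846579e-05,
        1.18139474e+00, -1.78469915e-01]), 'joint_velocities': a
[... 153 characters left out ...]
77151000e+01,  6.36351923e-02,
        5.34179597e-02, -3.82989469e-05]), 'ee_pos': array([ 0.27721682, -0.55957221,  0.29136381]), 'tcp_rot': array([-3.05704760e+00, -7.15396554e-01,  1.94553764e-04]), 'contact_force': array([-0.17793498, -0.0235909 , -0.10808134]), 'ft_torque': array([ 0.00918657,  0.02880722, -0.02390368]), 'opening': 0.08697111400289823}, array([[ 8.96160185e-01,  4.43730326e-01, -5.65859446e-04],
       [ 4.43730568e-01, -8.96158284e-01,  1.87413833e-03],
       [ 3.24512383e-04, -1.93061729e-03, -9.99998084e-01]]), np.float64(-63.657813178517955))
now [ 0.2772 -0.5596  0.2914] jaw -63.7 tilt [-0.001  0.002 -1.   ] q6 -0.18 -> shift [ 430.7 -108.6   41.7] yaw 0 (alt 0 )
```

View pics/cropA.png

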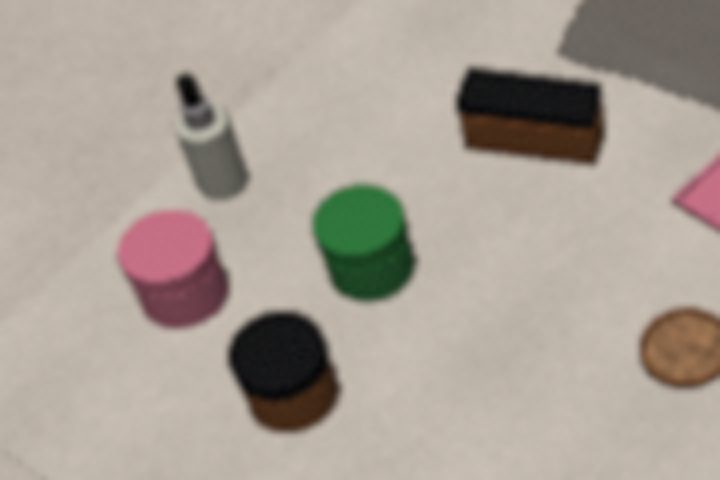

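The crop settles it. The jar at scene (201,232), with amber body and black lid, is the large jar. Green (220,200) and pink (173,207) are look-alikes, and the dropper and the case are standing clear. I'll hover over the large jar.

Request:
{"method": "apply_moves", "body": {"increments": [[1, 40, -10, 4, 0], [1, 80, -20, 8, 0], [1, 120, -30, 12, 0], [1, 160, -40, 16, 0], [1, 200, -50, 20, 0], [1, 240, -60, 24, 0], [1, 280, -70, 28, 0], [1, 320, -80, 32, 0], [1, 360, -90, 36, 0], [1, 400, -100, 40, 0], [1, 425, -107, 42, 0], [1, 431, -109, 42, 0], [1, 431, -109, 42, 0], [1, 431, -109, 42, 0]]}}

```text
clock: 1.5
ee_pos: [0.6141, -0.2714, 0.2495]
tcp_rot: [-3.057, -0.714, 0.002]
contact_force: [0.7, 0.5, -0.5]
opening: 0.0872
```

```bash
cat >> h.py <<'E'
def wshot(name):
    o=observe(); im,d=read_camera("wrist"); T=wristT(o); cv2.imwrite(f"pics/{name}.png",im); np.savez(f"pics/{name}.npz",im=im,d=d,T=T); return im,d,T,camera_info("wrist")
def blackmask(im): return (im.max(2)<50).astype(np.uint8)*255
E
python3 - <<'E'
from h import *
im,d,T,ci=wshot("w1")
go(0.615,-0.271,0.25)
im2,d2=read_camera("top"); cv2.imwrite("pics/top1.png",im2); np.savez("pics/top1.npz",im=im2,d=d2)
E
```

```text
now [ 0.614  -0.2717  0.2497] jaw -63.7 tilt [-0.001  0.002 -1.   ] q6 0.53 -> shift [ 1.2 -0.2 -0.3] yaw 0 (alt 0 )
```

View pics/w1.png

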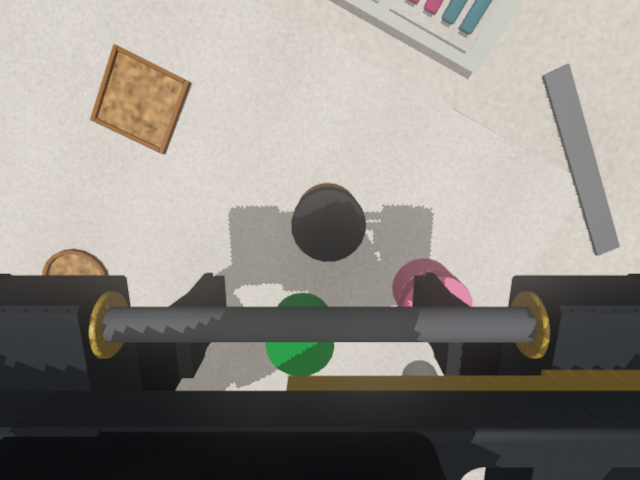

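The wrist view shows the large jar's lid centred at about (329,222), with green (300,335) and pink (430,285) behind it. The square tray (140,98) and part of the small round tray (75,265) are also in view. I'll measure the lid next.

```bash
python3 - <<'E'
from h import *
f=np.load("pics/w1.npz"); im,d,T=f['im'],f['d'],f['T']; ci=camera_info("wrist")
m=((im.max(2)<75)).astype(np.uint8)*255
c=blob(m,(280,170,380,270)); print(cv2.boundingRect(c.reshape(-1,1,2)))
e=cv2.minEnclosingCircle(c); print(e, fit(plane(ci,c,.052,T)), plane(ci,[e[0]],.052,T), d[222,329], depthpts(ci,[(329,222)],[d[222,329]],T))
hsv=cv2.cvtColor(im,cv2.COLOR_BGR2HSV); br=((hsv[...,0]<22)&(hsv[...,1]>85)).astype(np.uint8)*255
c=blob(br,(80,30,200,160)); print('tsq',fit(plane(ci,c,.007,T)))
# top image: case, cup etc now
f=np.load("pics/top1.npz"); im,d=f['im'],f['d']; cv2.imwrite("pics/top1.png",im)
E
```

```text
(292, 202, 73, 59)
((328.1820983886719, 225.55528259277344), 36.606170654296875) {'rc': array([ 615.6, -279.6]), 'wh': array([57.7, 45.4]), 'ang': 135.7, 'ec': array([ 615.8, -278.1]), 'ed': array([45.7, 58. ])} [[ 0.62036325 -0.27509388  0.052     ]] 0.29719242 [[ 0.62321444 -0.27439023  0.05193081]]
tsq {'rc': array([637.4, -89.6]), 'wh': array([66.9, 65.1]), 'ang': 90.3, 'ec': array([637.4, -89.6]), 'ed': array([75.8, 78.1])}
```

View pics/top1.png

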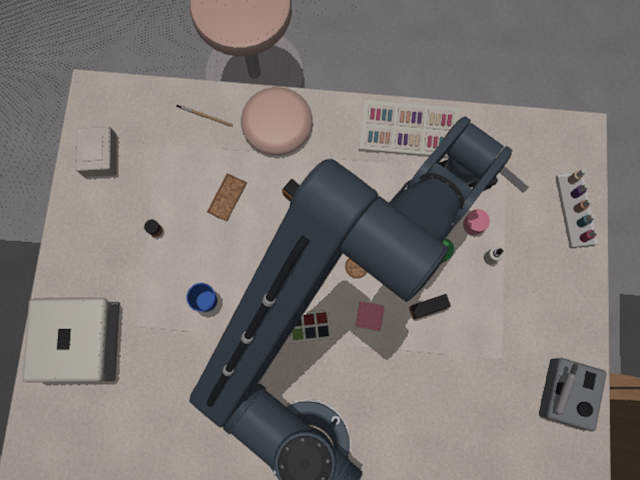

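```bash
cat >> h.py <<'E'
def topfit(ci,d,T,win,z0,z1):
    """outline of the depth points between heights z0,z1 in window -> plan fit"""
    u0,v0,u1,v1=win; v,u=np.mgrid[v0:v1,u0:u1]; u=u.ravel();v=v.ravel(); dd=d[v,u]; ok=dd>0
    Q=np.full((len(u),3),9.); Q[ok]=depthpts(ci,np.c_[u,v][ok],dd[ok],T)
    m=np.zeros(d.shape,np.uint8); s=(Q[:,2]>z0)&(Q[:,2]<z1); m[v[s],u[s]]=255
    m=cv2.morphologyEx(m,cv2.MORPH_OPEN,np.ones((3,3)))
    c=blob(m,win); zm=np.median(Q[s,2])
    P=plane(ci,c,zm,T); M=(P[:,:2]*1000).astype(np.float32); ec=cv2.minEnclosingCircle(M)
    return dict(zmed=round(zm,4),box=cv2.boundingRect(c.reshape(-1,1,2)),enc=np.round([*ec[0],2*ec[1]],1),**fit(P))
E
python3 - <<'E'
from h import *
f=np.load("pics/w1.npz"); im,d,T=f['im'],f['d'],f['T']; ci=camera_info("wrist")
print(topfit(ci,d,T,(270,160,390,280),.044,.06))
ct=camera_info("top")
f=np.load("pics/top1.npz"); im,d=f['im'],f['d']
print('case',topfit(ct,d,ct['T'],(400,285,460,330),.042,.06))
print('dropper',plane(ct,[(497,253)],.09))
f=np.load("pics/top0.npz"); d=f['d']
print('Ljar',topfit(ct,d,ct['T'],(405,185,460,232),.042,.06)); print('Sjar',topfit(ct,d,ct['T'],(135,210,172,245),.042,.06)); print('sq',topfit(ct,d,ct['T'],(270,170,315,210),.055,.075)); print('cup',topfit(ct,d,ct['T'],(175,270,230,320),.07,.1))
E
```

```text
{'zmed': np.float64(0.0525), 'box': (291, 187, 74, 74), 'enc': array([ 620.9, -274.5,   60.1]), 'rc': array([ 621. , -274.2]), 'wh': array([59.1, 58. ]), 'ang': 26.3, 'ec': array([ 620.7, -274.4]), 'ed': array([58.3, 59.1])}
case {'zmed': np.float64(0.0495), 'box': (411, 295, 40, 24), 'enc': array([ 360.9, -281.3,   99.5]), 'rc': array([ 361.3, -281.3]), 'wh': array([97. , 35.4]), 'ang': 113.3, 'ec': array([ 361.6, -282.2]), 'ed': array([ 36.7, 119. ])}
dropper [[ 0.50376947 -0.4323328   0.09      ]]
Ljar {'zmed': np.float64(0.0513), 'box': (423, 198, 23, 22), 'enc': array([ 616.5, -277.4,   61.7]), 'rc': array([ 615.6, -276.8]), 'wh': array([57.7, 56.4]), 'ang': 95.1, 'ec': array([ 615.7, -277. ]), 'ed': array([56.4, 58.3])}
Sjar {'zmed': np.float64(0.0486), 'box': (145, 220, 14, 14), 'enc': array([503.8, 447.2,  37.5]), 'rc': array([503.2, 446.7]), 'wh': array([34.8, 33.5]), 'ang': 8.1, 'ec': array([504.3, 447.1]), 'ed': array([33.1, 34.5])}
sq {'zmed': np.float64(0.0626), 'box': (284, 180, 17, 17), 'enc': array([634.2,  94.2,  44. ]), 'rc': array([634. ,  93.9]), 'wh': array([37.2, 35.7]), 'ang': 141.6, 'ec': array([633.6,  94.2]), 'ed': array([37.9, 40.3])}
cup {'zmed': np.float64(0.083), 'box': (187, 287, 7, 10), 'enc': array([340.8, 318.4,  26.3]), 'rc': array([341.1, 319.1]), 'wh': array([26.2,  8.4]), 'ang': 157.3, 'ec': array([341. , 318.7]), 'ed': array([ 8.2, 26.8])}
```

The lid circle measures 59–60 mm across at z 0.052, matching the large jar, with its centre at (620.8, -274.4) mm. I'll go down and grip.

```bash
python3 - <<'E'
from h import *
go(0.6208,-0.2744,0.081)
E
```

```text
now [ 0.614  -0.2719  0.2498] jaw -63.8 tilt [-0.001  0.002 -1.   ] q6 0.53 -> shift [  5.    5.6 168.8] yaw 0 (alt 0 )
```

Request:
{"method": "apply_moves", "body": {"increments": [[1, 5, 5.5, 20, 0], [1, 5, 5.5, 50, 0], [1, 5, 5.5, 80, 0], [1, 5, 5.5, 105, 0], [1, 5, 5.5, 130, 0], [1, 5, 5.5, 150, 0], [1, 5, 5.5, 162, 0], [1, 5, 5.5, 169, 0], [1, 5, 5.5, 169, 0], [1, 5, 5.5, 169, 0], [0.3, 5, 5.5, 169, 0], [0.3, 5, 5.5, 169, 0], [0.3, 5, 5.5, 169, 0], [0.3, 5, 5.5, 169, 0], [0.3, 5, 5.5, 169, 0], [0.3, 5, 5.5, 169, 0]]}}

```text
clock: 3.2
ee_pos: [0.621, -0.2745, 0.0812]
tcp_rot: [-3.058, -0.713, 0.0]
contact_force: [-0.8, -0.3, 2.5]
opening: 0.0594
```

```bash
python3 - <<'E'
from h import *
o=observe(); print(o['opening'],o['contact_force'])
go(0.46,0.113,0.25)
E
```

```text
0.05941238149260771 [-0.79089809 -0.28592976  2.525142  ]
now [ 0.621  -0.2745  0.0812] jaw -63.8 tilt [-0.     0.001 -1.   ] q6 0.53 -> shift [  27.  -419.  -168.3] yaw 0 (alt 0 )
```

```bash
python3 - <<'E'
from h import *
go(0.39,0.079,0.25)
E
```

```text
now [ 0.621  -0.2745  0.0812] jaw -63.8 tilt [-0.     0.001 -1.   ] q6 0.53 -> shift [ -50.8 -419.4 -168.4] yaw 0 (alt 0 )
```

Request:
{"method": "apply_moves", "body": {"increments": [[0.3, 0, 0, -15, 0], [0.3, 0, 0, -45, 0], [0.3, 0, 0, -80, 0], [0.3, 0, -10, -115, 0], [0.3, -4, -35, -140, 0], [0.3, -8, -70, -160, 0], [0.3, -13, -110, -168, 0], [0.3, -18, -150, -168, 0], [0.3, -23, -190, -168, 0], [0.3, -28, -230, -168, 0], [0.3, -33, -270, -168, 0], [0.3, -38, -310, -168, 0], [0.3, -43, -350, -168, 0], [0.3, -47, -385, -168, 0], [0.3, -50, -410, -168, 0], [0.3, -51, -419, -168, 0], [0.3, -51, -419, -168, 0], [0.3, -51, -419, -168, 0]]}}

```text
clock: 5.0
ee_pos: [0.3914, 0.078, 0.2501]
tcp_rot: [-3.06, -0.713, -0.003]
contact_force: [0.0, 0.3, -1.3]
opening: 0.0593
```

```bash
python3 - <<'E'
from h import *
im,d,T,ci=wshot("w2"); o=observe(); print(o['opening'],o['ee_pos'],o['contact_force'])
E
```

```text
0.059494594856937005 [0.3915354  0.07776086 0.25000942] [ 0.09807344 -0.25519484 -1.99715869]
```

View pics/w2.png

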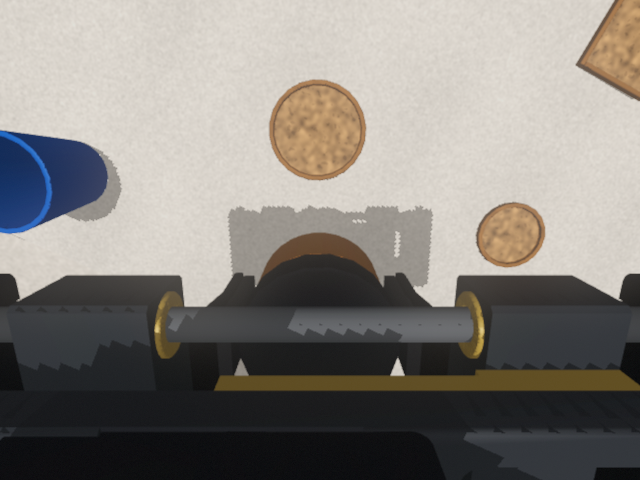

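The jar is held level at (320,265). The large round tray is ahead at (318,130), the small one at (510,235), and the cup is off to the left at about (50,185). I'll measure both trays.

```bash
python3 - <<'E'
from h import *
f=np.load("pics/w2.npz"); im,d,T=f['im'],f['d'],f['T']; ci=camera_info("wrist")
hsv=cv2.cvtColor(im,cv2.COLOR_BGR2HSV); br=((hsv[...,0]<22)&(hsv[...,1]>70)).astype(np.uint8)*255
print('LR',fit(plane(ci,blob(br,(255,70,380,190)),.007,T)))
print('SR',fit(plane(ci,blob(br,(460,190,560,280)),.007,T)))
go(0.46,0.113,0.0845)
E
```

```text
LR {'rc': array([460. , 114.1]), 'wh': array([81.9, 81.8]), 'ang': 116.2, 'ec': array([459.9, 114.3]), 'ed': array([81.7, 82.1])}
SR {'rc': array([455.7, -86.6]), 'wh': array([62.3, 60. ]), 'ang': 116.2, 'ec': array([455.7, -86.6]), 'ed': array([59.8, 61.9])}
now [0.3915 0.0778 0.25  ] jaw -63.8 tilt [ 0.002  0.001 -1.   ] q6 1.03 -> shift [ 76.7  -1.4 165.7] yaw 0 (alt 0 )
```

Request:
{"method": "apply_moves", "body": {"increments": [[0.3, 30, -1, 10, 0], [0.3, 60, -2, 30, 0], [0.3, 75, -2, 60, 0], [0.3, 77, -2, 90, 0], [0.3, 77, -2, 115, 0], [0.3, 77, -2, 135, 0], [0.3, 77, -2, 148, 0], [0.3, 77, -2, 157, 0], [0.3, 77, -2, 162, 0], [0.3, 77, -2, 165, 0], [0.3, 77, -2, 165.5, 0], [0.3, 77, -2, 165.5, 0]]}}

```text
clock: 6.25
ee_pos: [0.4604, 0.1136, 0.0851]
tcp_rot: [3.06, 0.712, 0.005]
contact_force: [0.2, -0.9, -1.5]
opening: 0.0599
```

Request:
{"method": "apply_moves", "body": {"increments": [[0.3, 0, 0, 0.8, 0], [0.3, 0, 0, 1, 0], [1, 0, 0, 1, 0], [1, 0, 0, 1, 0], [1, 0, 0, 1, 0], [1, 0, 0, 1, 0], [1, 0, 0, -10, 0], [1, 0, 0, -40, 0], [1, 0, 0, -80, 0], [1, 0, 0, -120, 0], [1, 0, 0, -160, 0], [1, 0, 0, -165, 0], [1, 0, 0, -165, 0], [1, 0, 0, -165, 0]]}}

```text
clock: 7.65
ee_pos: [0.459, 0.1135, 0.2496]
tcp_rot: [-3.06, -0.712, -0.002]
contact_force: [-0.5, -0.9, -0.2]
opening: 0.0869
```

```bash
python3 - <<'E'
from h import *
im,d,T,ci=wshot("w3")
print(topfit(ci,d,T,(260,160,400,290),.045,.065))
hsv=cv2.cvtColor(im,cv2.COLOR_BGR2HSV); br=((hsv[...,0]<22)&(hsv[...,1]>70)).astype(np.uint8)*255
go(0.505,0.448,0.25)
go(0.505,0.448,0.25,-90)
go(0.505,0.448,0.25,41)
E
```

```text
{'zmed': np.float64(0.0555), 'box': (282, 192, 75, 75), 'enc': array([460.3, 114.7,  60.5]), 'rc': array([460.2, 114.9]), 'wh': array([59.8, 58.3]), 'ang': 27.6, 'ec': array([460.3, 114.7]), 'ed': array([58.2, 59.3])}
now [0.4588 0.1134 0.249 ] jaw -63.8 tilt [-0.     0.001 -1.   ] q6 1.12 -> shift [ 189.1 -279.8   -0.8] yaw 0 (alt 0 )
now [0.4588 0.1134 0.249 ] jaw -63.8 tilt [-0.     0.001 -1.   ] q6 1.12 -> shift [ 189.1 -279.8   -0.8] yaw 26.2 (alt -153.8 )
now [0.4588 0.1134 0.249 ] jaw -63.8 tilt [-0.     0.001 -1.   ] q6 1.12 -> shift [ 189.1 -279.8   -0.8] yaw 75.2 (alt -104.8 )
```

View pics/w3.png

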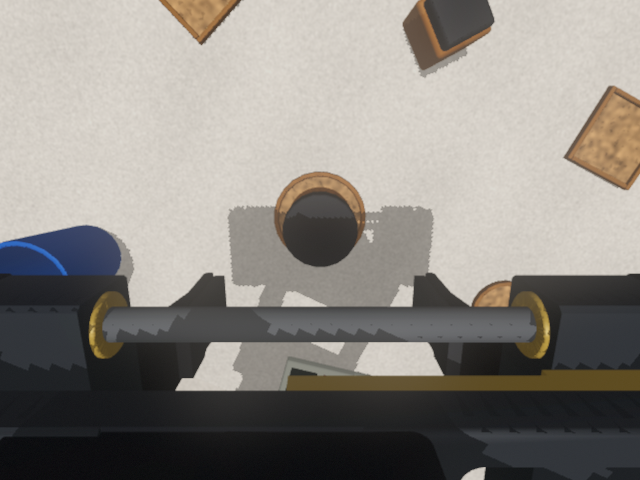

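The large jar is standing in its tray: lid top at z 0.0555, 3 mm higher than before, and centred to within 1 mm. I'll hover over the small jar.

Request:
{"method": "apply_moves", "body": {"increments": [[1, 20, -28, -1, 0], [1, 45, -66, -1, 0], [1, 70, -104, -1, 0], [1, 95, -141, -1, 0], [1, 120, -178, -1, 0], [1, 145, -215, -1, 0], [1, 170, -252, -1, 0], [1, 184, -272, -1, 0], [1, 189, -280, -1, 0], [1, 189, -280, -1, 0], [1, 189, -280, -1, 0]]}}

```text
clock: 8.8
ee_pos: [0.5043, 0.4466, 0.2488]
tcp_rot: [3.059, 0.711, -0.005]
contact_force: [0.3, -0.4, 1.3]
opening: 0.087
```

```bash
python3 - <<'E'
from h import *
im,d,T,ci=wshot("w4")
r=topfit(ci,d,T,(270,160,390,280),.042,.06); print(r)
x,y=np.array(r['ec'])/1000; go(x,y,0.081)
E
```

```text
{'zmed': np.float64(0.0504), 'box': (292, 200, 47, 47), 'enc': array([506.9, 451.8,  38.2]), 'rc': array([507.1, 452.2]), 'wh': array([37.4, 36.6]), 'ang': 26.1, 'ec': array([507. , 451.8]), 'ed': array([36.6, 37.4])}
now [0.5045 0.4464 0.2492] jaw -63.9 tilt [-0.002 -0.001 -1.   ] q6 1.67 -> shift [  5.1  -3.8 168.2] yaw 0 (alt 0 )
```

View pics/w4.png

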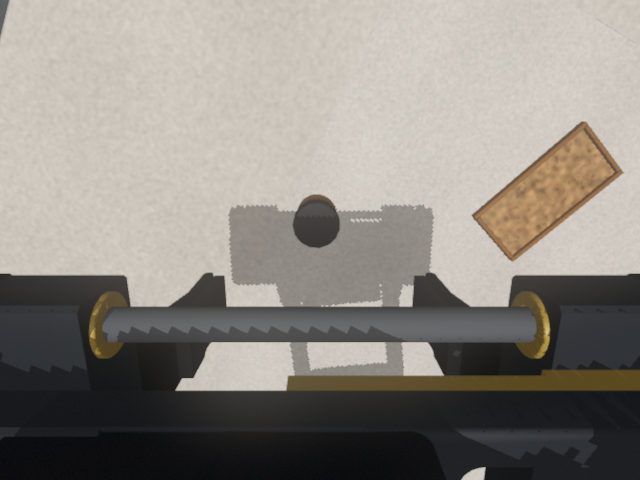

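The wrist view shows only the small jar, at (316,222), 37–38 mm across with its lid at z 0.050, so it's the right one. The oblong tray is at (547,190). I'll grasp the jar.

Request:
{"method": "apply_moves", "body": {"increments": [[1, 5, -4, 20, 0], [1, 5, -4, 50, 0], [1, 5, -4, 80, 0], [1, 5, -4, 105, 0], [1, 5, -4, 130, 0], [1, 5, -4, 150, 0], [1, 5, -4, 162, 0], [1, 5, -4, 168, 0], [1, 5, -4, 168, 0], [1, 5, -4, 168, 0], [0.1, 5, -4, 168, 0], [0.1, 5, -4, 168, 0], [0.1, 5, -4, 168, 0], [0.1, 5, -4, 168, 0], [0.1, 5, -4, 168, 0], [0.1, 5, -4, 168, 0], [0.1, 5, -4, 168, 0]]}}

```text
clock: 10.55
ee_pos: [0.5068, 0.4519, 0.0812]
tcp_rot: [3.059, 0.71, -0.004]
contact_force: [0.6, -1.3, 0.4]
opening: 0.039
```

```bash
python3 - <<'E'
from h import *
f=np.load("pics/w4.npz"); im,d,T=f['im'],f['d'],f['T']; ci=camera_info("wrist")
hsv=cv2.cvtColor(im,cv2.COLOR_BGR2HSV); br=((hsv[...,0]<22)&(hsv[...,1]>70)).astype(np.uint8)*255
print('OB',fit(plane(ci,blob(br,(455,105,639,272)),.007,T)))
print(observe()['opening'])
go(0.4557,-0.087,0.25); 
E
```

```text
OB {'rc': array([613.1, 274.8]), 'wh': array([120. ,  61.5]), 'ang': 159.9, 'ec': array([613.1, 274.6]), 'ed': array([ 68.5, 149.9])}
0.038980946665460994
now [0.5068 0.4519 0.0812] jaw -63.9 tilt [-0.002 -0.002 -1.   ] q6 1.68 -> shift [-283.7  461.4 -167.8] yaw 0 (alt 0 )
```

Request:
{"method": "apply_moves", "body": {"increments": [[0.1, 0, 0, -15, 0], [0.1, 0, 0, -45, 0], [0.1, 0, 0, -85, 0], [0.1, -6, 10, -120, 0], [0.1, -18, 30, -145, 0], [0.1, -37, 60, -160, 0], [0.1, -61, 100, -160, 0], [0.1, -86, 140, -160, 0], [0.1, -111, 180, -160, 0], [0.1, -135, 220, -160, 0], [0.1, -160, 260, -160, 0], [0.1, -185, 300, -160, 0], [0.1, -209, 340, -160, 0], [0.1, -234, 380, -160, 0], [0.1, -258, 420, -160, 0], [0.1, -275, 447, -160, 0], [0.1, -283, 460, -160, 0], [0.1, -284, 461, -160, 0], [0.1, -284, 461, -160, 0], [0.1, -284, 461, -160, 0]]}}

```text
clock: 12.55
ee_pos: [0.4551, -0.0858, 0.2425]
tcp_rot: [3.059, 0.712, -0.004]
contact_force: [0.0, 0.5, -1.0]
opening: 0.0374
```

```bash
python3 - <<'E'
from h import *
print(observe()['opening'])
go(0.4558,-0.087,0.0845); 
E
```

```text
0.037429255281908894
now [ 0.4551 -0.0858  0.2425] jaw -63.8 tilt [-0.002 -0.001 -1.   ] q6 0.69 -> shift [  0.5   1.4 158. ] yaw 0 (alt 0 )
```

Request:
{"method": "apply_moves", "body": {"increments": [[0.1, 0.5, 1.4, 15, 0], [0.1, 0.5, 1.4, 45, 0], [0.1, 0.5, 1.4, 80, 0], [0.1, 0.5, 1.4, 110, 0], [0.1, 0.5, 1.4, 132, 0], [0.1, 0.5, 1.4, 145, 0], [0.1, 0.5, 1.4, 153, 0], [0.1, 0.5, 1.4, 157, 0], [0.1, 0.5, 1.4, 158, 0], [0.1, 0.5, 1.4, 158.5, 0], [0.1, 0.5, 1.4, 158.5, 0]]}}

```text
clock: 13.65
ee_pos: [0.4562, -0.0871, 0.0846]
tcp_rot: [3.058, 0.712, -0.002]
contact_force: [-0.5, -0.6, -1.1]
opening: 0.0379
```

```bash
python3 - <<'E'
from h import *
print(observe()['opening'],observe()['contact_force'])
go(0.4558,-0.087,0.0842); 
E
```

```text
0.03791187308100868 [-0.4586617  -0.64407414 -1.11799314]
now [ 0.4562 -0.0871  0.0846] jaw -63.8 tilt [-0.001 -0.002 -1.   ] q6 0.69 -> shift [-0.3 -0.2  0.4] yaw 0 (alt 0 )
```

Request:
{"method": "apply_moves", "body": {"increments": [[0.1, 0, 0, 0.5, 0], [0.1, 0, 0, 0.6, 0], [1, 0, 0, 0.6, 0], [1, 0, 0, 0.6, 0], [1, 0, 0, 0.6, 0], [1, 0, 0, 0.6, 0], [1, 0, 0, 0.6, 0], [1, 0, 0, -10, 0], [1, 0, 0, -40, 0], [1, 0, 0, -80, 0], [1, 0, 0, -120, 0], [1, 0, 0, -160, 0], [1, 0, 0, -165, 0], [1, 0, 0, -165, 0], [1, 0, 0, -165, 0]]}}

```text
clock: 15.15
ee_pos: [0.4555, -0.0864, 0.249]
tcp_rot: [3.059, 0.712, -0.005]
contact_force: [-1.1, -0.3, 0.4]
opening: 0.087
```

```bash
python3 - <<'E'
from h import *
im,d,T,ci=wshot("w5")
print(topfit(ci,d,T,(260,160,400,290),.042,.065))
go(0.638,0.098,0.26)
E
```

```text
{'zmed': np.float64(0.0534), 'box': (297, 205, 47, 48), 'enc': array([456.7, -86. ,  38.8]), 'rc': array([456.6, -85.9]), 'wh': array([38.2, 36.5]), 'ang': 26.2, 'ec': array([456.4, -86. ]), 'ed': array([36.5, 38. ])}
now [ 0.4553 -0.0864  0.2485] jaw -63.8 tilt [-0.004 -0.001 -1.   ] q6 0.69 -> shift [245.2 -84.8 -12.3] yaw 0 (alt 0 )
```

View pics/w5.png

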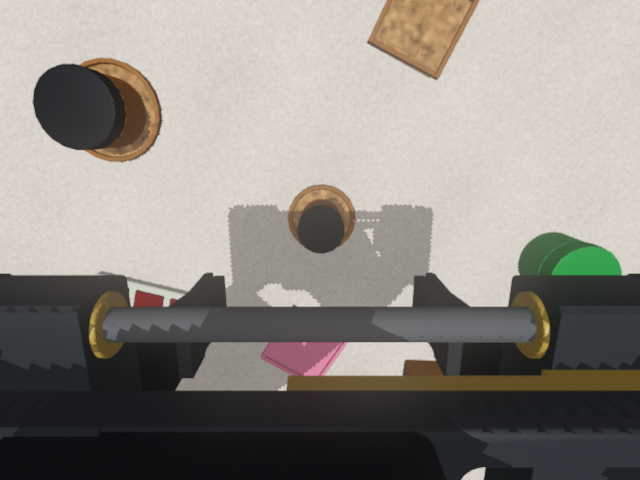

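The small jar is standing in its tray: lid at z 0.0534, up 3 mm, and centred. Next is the square bottle.

Request:
{"method": "apply_moves", "body": {"increments": [[1, 30, -10, -2, 0], [1, 70, -24, -4, 0], [1, 110, -38, -6, 0], [1, 150, -52, -8, 0], [1, 190, -66, -10, 0], [1, 225, -78, -12, 0], [1, 243, -84, -12, 0], [1, 245, -85, -12, 0], [1, 245, -85, -12, 0], [1, 245, -85, -12, 0]]}}

```text
clock: 16.2
ee_pos: [0.6363, 0.0972, 0.2584]
tcp_rot: [-3.059, -0.711, 0.012]
contact_force: [-0.4, 0.4, -0.5]
opening: 0.087
```

```bash
python3 - <<'E'
from h import *
im,d,T,ci=wshot("w6")
r=topfit(ci,d,T,(250,140,410,275),.057,.072); print(r)
print('body',topfit(ci,d,T,(250,140,410,275),.045,.072))
x,y=np.array(r['rc'])/1000; go(x,y,0.083,r['ang']-180);go(x,y,0.083,r['ang']-90)
E
```

```text
{'zmed': np.float64(0.0643), 'box': (292, 197, 58, 58), 'enc': array([639.2,  98.3,  48. ]), 'rc': array([639.3,  98.5]), 'wh': array([36. , 35.8]), 'ang': 53.8, 'ec': array([639.3,  98.4]), 'ed': array([41. , 41.4])}
body {'zmed': np.float64(0.064), 'box': (289, 190, 65, 65), 'enc': array([641.8,  99.1,  53.6]), 'rc': array([641.7,  99.4]), 'wh': array([40.6, 39.8]), 'ang': 53.6, 'ec': array([641.7,  99.4]), 'ed': array([45.5, 46.6])}
now [0.6365 0.097  0.2588] jaw -63.9 tilt [-0.007 -0.001 -1.   ] q6 1.09 -> shift [  4.3   0.3 175.8] yaw 62.3 (alt -117.7 )
now [0.6365 0.097  0.2588] jaw -63.9 tilt [-0.007 -0.001 -1.   ] q6 1.09 -> shift [  4.3   0.3 175.8] yaw -27.7 (alt 152.3 )
```

View pics/w6.png

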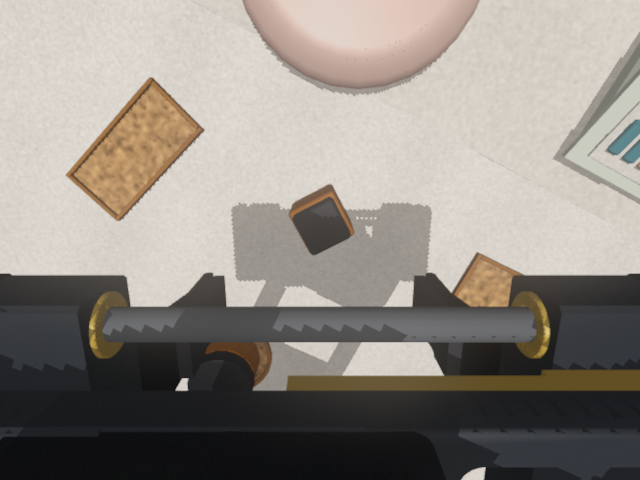

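The cap measures 36 × 36 mm at z 0.064, centre (639.3, 98.4) mm, sides at 53.8°. I'll check the pink cushion's extent before lowering the hand near it.

```bash
python3 - <<'E'
from h import *
ct=camera_info("top"); d=np.load("pics/top0.npz")['d']
v,u=np.mgrid[80:160,235:320]; u=u.ravel();v=v.ravel(); Q=depthpts(ct,np.c_[u,v],d[v,u],ct['T']); s=(Q[:,2]>.015)&(Q[:,2]<.3)
print(Q[s].min(0),Q[s].max(0))
E
```

```text
[0.73333127 0.06046057 0.01506444] [0.92976903 0.25471764 0.05765931]
```

Its height is 58 mm, below the gripper body at 83 mm, and its nearest edge is at x 0.733, so it's clear. I'll turn and descend.

Request:
{"method": "apply_moves", "body": {"increments": [[1, 4.3, 0.3, 10, -7], [1, 4.3, 0.3, 30, -14], [1, 4.3, 0.3, 55, -21], [1, 4.3, 0.3, 80, -27.7], [1, 4.3, 0.3, 105, -27.7], [1, 4.3, 0.3, 130, -27.7], [1, 4.3, 0.3, 150, -27.7], [1, 4.3, 0.3, 165, -27.7], [1, 4.3, 0.3, 174, -27.7], [1, 4.3, 0.3, 176, -27.7], [1, 4.3, 0.3, 176, -27.7], [1, 4.3, 0.3, 176, -27.7]]}}

```text
clock: 17.45
ee_pos: [0.64, 0.0985, 0.0838]
tcp_rot: [-2.8, -1.421, 0.007]
contact_force: [0.0, 0.1, 0.8]
opening: 0.0872
```

```bash
python3 - <<'E'
from h import *
go(.6393,.0984,0.083,-36.2)
E
```

```text
now [0.64   0.0985 0.0838] jaw -36.2 tilt [-0.005 -0.001 -1.   ] q6 0.61 -> shift [-0.4 -0.5  0.8] yaw 0.0 (alt -180.0 )
```

Request:
{"method": "apply_moves", "body": {"increments": [[0.1, 0, 0, 0.5, 0], [0.1, 0, 0, 0.5, 0], [0.1, 0, 0, 0.5, 0], [0.1, 0, 0, 0.5, 0], [0.1, 0, 0, 0.5, 0], [0.1, 0, 0, 0.5, 0], [0.1, 0, 0, 0.5, 0]]}}

```text
clock: 18.15
ee_pos: [0.64, 0.0985, 0.0833]
tcp_rot: [-2.8, -1.421, 0.007]
contact_force: [-0.4, 0.0, 0.4]
opening: 0.042
```

```bash
python3 - <<'E'
from h import *
print(observe()['opening'])
go(.637,-.090,0.25,0); go(.637,-.090,0.25,90)
E
```

```text
0.0419876084214624
now [0.64   0.0985 0.0833] jaw -36.2 tilt [-0.005 -0.001 -1.   ] q6 0.61 -> shift [-154.5  108.3 -166.5] yaw -36.2 (alt 143.8 )
now [0.64   0.0985 0.0833] jaw -36.2 tilt [-0.005 -0.001 -1.   ] q6 0.61 -> shift [-154.5  108.3 -166.5] yaw 53.8 (alt -126.2 )
```

Request:
{"method": "apply_moves", "body": {"increments": [[0.1, 0, 0, -15, 0], [0.1, 0, 0, -40, 0], [0.1, 0, 0, -70, 0], [0.1, -10, 7, -100, -4], [0.1, -30, 21, -120, -10], [0.1, -60, 42, -130, -16], [0.1, -90, 63, -130, -22], [0.1, -120, 84, -130, -28], [0.1, -142, 100, -130, -33], [0.1, -153, 107, -130, -36], [0.1, -154.5, 108, -130, -36.2], [0.1, -154.5, 108, -130, -36.2], [0.1, -154.5, 108, -130, -36.2]]}}

```text
clock: 19.45
ee_pos: [0.6364, -0.0888, 0.2137]
tcp_rot: [-2.219, -2.22, 0.006]
contact_force: [-0.6, -0.1, -1.3]
opening: 0.042
```

```bash
python3 - <<'E'
from h import *
print(observe()['opening'])
go(.637,-.0895,0.087,0.3)
E
```

```text
0.04201448061286611
now [ 0.6364 -0.0888  0.2137] jaw 0.0 tilt [-0.005 -0.    -1.   ] q6 -0.31 -> shift [ -0.7   1.2 126.7] yaw -0.3 (alt 179.7 )
```

Request:
{"method": "apply_moves", "body": {"increments": [[0.1, -0.7, 1.2, 15, -0.3], [0.1, -0.7, 1.2, 40, -0.3], [0.1, -0.7, 1.2, 65, -0.3], [0.1, -0.7, 1.2, 88, -0.3], [0.1, -0.7, 1.2, 105, -0.3], [0.1, -0.7, 1.2, 116, -0.3], [0.1, -0.7, 1.2, 123, -0.3], [0.1, -0.7, 1.2, 126, -0.3], [0.1, -0.7, 1.2, 127, -0.3], [0.1, -0.7, 1.2, 127, -0.3]]}}

```text
clock: 20.45
ee_pos: [0.6375, -0.0896, 0.0873]
tcp_rot: [-2.213, -2.227, 0.005]
contact_force: [0.7, -1.0, -1.8]
opening: 0.0414
```

```bash
python3 - <<'E'
from h import *
print(observe()['opening'],observe()['contact_force'])
go(.637,-.0895,0.086,0.3)
E
```

```text
0.041436180850838916 [ 0.72424951 -1.03315053 -1.82898873]
now [ 0.6375 -0.0896  0.0873] jaw 0.3 tilt [-0.004 -0.001 -1.   ] q6 -0.32 -> shift [ 0.1 -0.5  1.3] yaw 0.0 (alt -180.0 )
```

Request:
{"method": "apply_moves", "body": {"increments": [[0.1, 0, 0, 0.6, 0], [0.1, 0, 0, 1.1, 0], [0.1, 0, 0, 1.1, 0], [1, 0, 0, 1.1, 0], [1, 0, 0, 1.1, 0], [1, 0, 0, 1.1, 0], [1, 0, 0, 1.1, 0], [1, 0, 0, 1.1, 0], [1, 0, 0, -10, 0], [1, 0, 0, -40, 0], [1, 0, 0, -80, 0], [1, 0, 0, -120, 0], [1, 0, 0, -160, 0], [1, 0, 0, -165, 0], [1, 0, 0, -165, 0], [1, 0, 0, -165, 0]]}}

```text
clock: 22.05
ee_pos: [0.6371, -0.0892, 0.2515]
tcp_rot: [-2.212, -2.225, 0.007]
contact_force: [-0.4, 0.1, -1.0]
opening: 0.087
```

```bash
python3 - <<'E'
from h import *
im,d,T,ci=wshot("w7")
print(topfit(ci,d,T,(250,150,410,290),.057,.075))
go(0.365,-0.278,0.25,23.4)
ct=camera_info("top"); im,d=read_camera("top"); cv2.imwrite("pics/top7.png",im)
print('case',topfit(ct,d,ct['T'],(400,285,460,330),.042,.06))
E
```

```text
{'zmed': np.float64(0.0672), 'box': (297, 212, 47, 47), 'enc': array([636.8, -89.6,  48.2]), 'rc': array([636.8, -89.3]), 'wh': array([36.2, 35.5]), 'ang': 90.4, 'ec': array([636.9, -89.4]), 'ed': array([40.7, 41.7])}
now [ 0.6369 -0.0892  0.2507] jaw 0.3 tilt [-0.007  0.    -1.   ] q6 -0.32 -> shift [-187.3 -273.     2.6] yaw -23.1 (alt 156.9 )
case {'zmed': np.float64(0.0499), 'box': (412, 296, 39, 23), 'enc': array([ 359.2, -282.6,   96.6]), 'rc': array([ 361.5, -281.8]), 'wh': array([95.8, 35.4]), 'ang': 113.3, 'ec': array([ 360.2, -279.8]), 'ed': array([ 36.7, 114.8])}
```

View pics/w7.png

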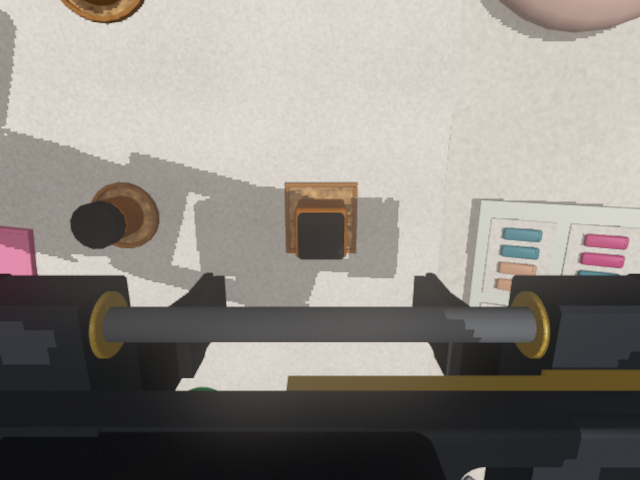

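The square bottle is standing in its tray: cap at z 0.0672, up 3 mm, sides at 90.4°. Last is the oblong case.

Request:
{"method": "apply_moves", "body": {"increments": [[1, -20, -30, 1, -3], [1, -45, -65, 2, -7], [1, -70, -102, 2, -11], [1, -95, -138, 2, -15], [1, -120, -175, 2, -19], [1, -145, -211, 2, -22], [1, -168, -245, 2, -23], [1, -183, -267, 2, -23], [1, -188, -274, 2, -23], [1, -188, -274, 2, -23], [1, -188, -274, 2, -23], [1, -188, -274, 2, -23]]}}

```text
clock: 23.35
ee_pos: [0.3649, -0.2781, 0.2501]
tcp_rot: [-1.721, -2.62, 0.005]
contact_force: [0.0, 0.4, 0.5]
opening: 0.0868
```

```bash
python3 - <<'E'
from h import *
im,d,T,ci=wshot("w8")
r=topfit(ci,d,T,(240,120,410,298),.042,.06); print(r)
x,y=np.array(r['rc'])/1000; go(x,y,0.081,r['ang']-90)
E
```

```text
{'zmed': np.float64(0.0503), 'box': (296, 171, 46, 116), 'enc': array([ 363.2, -278.3,   99.5]), 'rc': array([ 363.2, -278.3]), 'wh': array([94.7, 35.6]), 'ang': 113.4, 'ec': array([ 363. , -277.9]), 'ed': array([ 39.1, 119.7])}
now [ 0.3649 -0.2781  0.2502] jaw 23.4 tilt [-0.008  0.001 -1.   ] q6 -1.3 -> shift [ -0.2  -0.5 169.2] yaw 0.0 (alt -180.0 )
```

View pics/w8.png

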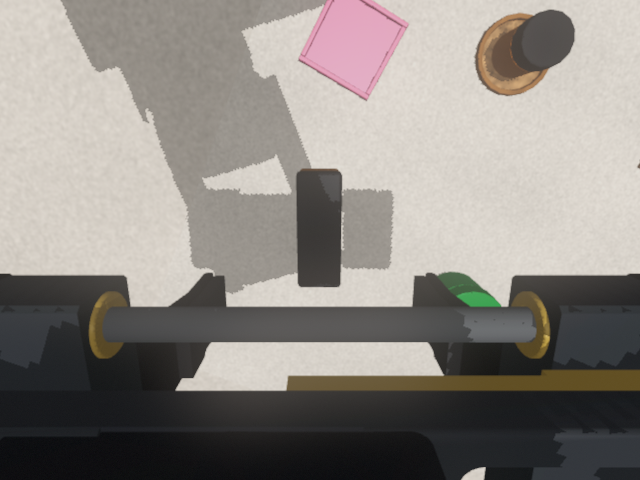

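The case is at (319,228), lid 95 × 36 mm, axis 113.4°, already in line with the jaws. I'll go down and grip.

Request:
{"method": "apply_moves", "body": {"increments": [[1, 0, -0.5, 20, 0], [1, 0, -0.5, 50, 0], [1, 0, -0.5, 80, 0], [1, 0, -0.5, 105, 0], [1, 0, -0.5, 130, 0], [1, 0, -0.5, 150, 0], [1, 0, -0.5, 162, 0], [1, 0, -0.5, 168, 0], [1, 0, -0.5, 169, 0], [1, 0, -0.5, 169, 0], [0.1, 0, -0.5, 169, 0], [0.1, 0, -0.5, 169, 0], [0.1, 0, -0.5, 169, 0], [0.1, 0, -0.5, 169, 0], [0.1, 0, -0.5, 169, 0], [0.1, 0, -0.5, 169, 0], [0.1, 0, -0.5, 169, 0]]}}

```text
clock: 25.1
ee_pos: [0.3631, -0.2782, 0.0812]
tcp_rot: [-1.72, -2.621, 0.005]
contact_force: [-0.2, 0.1, 0.0]
opening: 0.0392
```

```bash
python3 - <<'E'
from h import *
print(observe()['opening'],observe()['contact_force'])
go(.6131,.2745,0.25,69.9)
E
```

```text
0.039247668519955474 [-0.21138234  0.11912218  0.03810242]
now [ 0.3631 -0.2782  0.0812] jaw 23.4 tilt [-0.008  0.001 -1.   ] q6 -1.29 -> shift [ 408.3  448.  -170.3] yaw -46.5 (alt 133.5 )
```

Request:
{"method": "apply_moves", "body": {"increments": [[0.1, 0, 0, 0, 0], [0.1, 0, 0, 0, 0], [0.1, 0, 0, -15, 0], [0.1, 0, 0, -45, 0], [0.1, 0, 0, -85, 0], [0.1, 0, 0, -120, 0], [0.1, 7, 7, -140, -1], [0.1, 20, 22, -145, -3], [0.1, 40, 44, -145, -5], [0.1, 65, 71, -145, -8]]}}

```text
clock: 26.1
ee_pos: [0.4038, -0.1903, 0.2263]
tcp_rot: [-1.535, -2.735, 0.005]
contact_force: [-0.3, 0.3, -1.2]
opening: 0.0359
```

```bash
python3 - <<'E'
from h import *
print(observe()['opening'],observe()['contact_force'])
go(.6131,.2745,0.23,69.9)
E
```

```text
0.03588603788341367 [-0.26112458  0.32057646 -1.24389903]
now [ 0.4038 -0.1903  0.2263] jaw 31.4 tilt [-0.007 -0.    -1.   ] q6 -1.23 -> shift [287.7 420.9  -5.2] yaw -38.5 (alt 141.5 )
```

Request:
{"method": "apply_moves", "body": {"increments": [[0.1, 20, 29, -3, -3], [0.1, 42, 62, -5, -6], [0.1, 65, 95, -5, -9], [0.1, 88, 128, -5, -12], [0.1, 111, 162, -5, -15], [0.1, 134, 196, -5, -18], [0.1, 157, 230, -5, -21], [0.1, 180, 264, -5, -24], [0.1, 203, 297, -5, -27], [0.1, 226, 331, -5, -30], [0.1, 249, 364, -5, -33], [0.1, 269, 394, -5, -36], [0.1, 282, 413, -5, -38], [0.1, 287.5, 421, -5, -38.5], [0.1, 287.5, 421, -5, -38.5], [0.1, 287.5, 421, -5, -38.5], [0.1, 287.5, 421, -5, -38.5]]}}

```text
clock: 27.8
ee_pos: [0.6127, 0.273, 0.2296]
tcp_rot: [-0.549, -3.085, 0.004]
contact_force: [-0.3, 0.6, -1.8]
opening: 0.0358
```

```bash
python3 - <<'E'
from h import *
print(observe()['opening'],observe()['contact_force'])
im,d,T,ci=wshot("w9")
go(.6131,.2745,0.0850,69.9)
E
```

```text
0.03579483261038834 [-0.28350703  0.64799426 -1.76234379]
now [0.6129 0.273  0.2298] jaw 69.8 tilt [-0.008 -0.001 -1.   ] q6 -0.97 -> shift [ -0.7   1.9 144.8] yaw -0.1 (alt 179.9 )
```

View pics/w9.png

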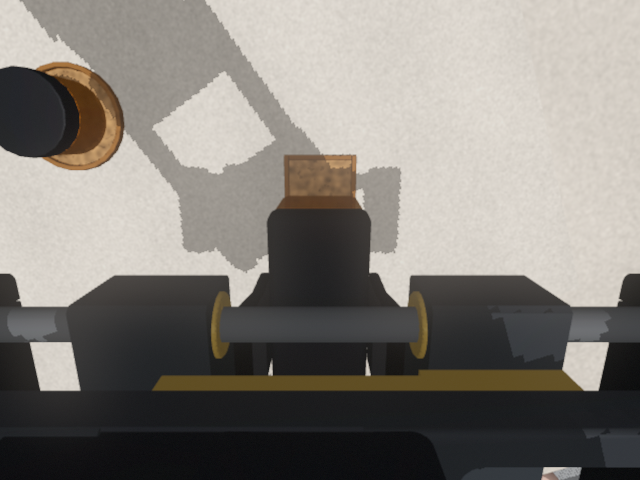

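The held case (column centre 320) lines up with the tray end (column centre 320). I'll lower it.

Request:
{"method": "apply_moves", "body": {"increments": [[0.1, -0.7, 1.9, 15, 0], [0.1, -0.7, 1.9, 45, 0], [0.1, -0.7, 1.9, 75, 0], [0.1, -0.7, 1.9, 100, 0], [0.1, -0.7, 1.9, 120, 0], [0.1, -0.7, 1.9, 133, 0], [0.1, -0.7, 1.9, 140, 0], [0.1, -0.7, 1.9, 144, 0], [0.1, -0.7, 1.9, 145, 0], [0.1, -0.7, 1.9, 145, 0]]}}

```text
clock: 28.85
ee_pos: [0.6136, 0.2746, 0.0856]
tcp_rot: [-0.55, -3.087, 0.002]
contact_force: [0.8, -1.2, -0.7]
opening: 0.0359
```

```bash
python3 - <<'E'
from h import *
print(observe()['opening'],observe()['contact_force'])
go(.6131,.2745,0.0842,69.9)
E
```

```text
0.035867723553304365 [ 0.7762615  -1.17821947 -0.72564762]
now [0.6136 0.2746 0.0856] jaw 69.8 tilt [-0.006 -0.    -1.   ] q6 -0.96 -> shift [ 0.4 -0.2  1.4] yaw -0.1 (alt 179.9 )
```

Request:
{"method": "apply_moves", "body": {"increments": [[0.1, 0, 0, 0.7, 0], [0.1, 0, 0, 1.2, 0], [0.1, 0, 0, 1.2, 0], [1, 0, 0, 1.2, 0], [1, 0, 0, 1.2, 0], [1, 0, 0, 1.2, 0], [1, 0, 0, 1.2, 0], [1, 0, 0, 1.2, 0], [1, 0, 0, -10, 0], [1, 0, 0, -40, 0], [1, 0, 0, -80, 0], [1, 0, 0, -120, 0], [1, 0, 0, -160, 0], [1, 0, 0, -165, 0], [1, 0, 0, -165, 0], [1, 0, 0, -165, 0]]}}

```text
clock: 30.45
ee_pos: [0.6138, 0.2744, 0.2498]
tcp_rot: [-0.549, -3.085, 0.004]
contact_force: [-0.1, -0.1, -1.0]
opening: 0.0872
```

```bash
python3 - <<'E'
from h import *
im,d,T,ci=wshot("w10")
print(topfit(ci,d,T,(240,120,410,298),.045,.065))
im,d=read_camera("scene"); cv2.imwrite("pics/scene10.png",im)
np.savez("pics/scene10.npz",im=im,d=d)
go(0.45,-0.3,0.32); o=observe(); print(o['clock'])
E
```

```text
{'zmed': np.float64(0.0533), 'box': (297, 173, 46, 117), 'enc': array([614.4, 274.6,  99.5]), 'rc': array([614.4, 274.5]), 'wh': array([94.6, 35.6]), 'ang': 159.7, 'ec': array([614.3, 274.6]), 'ed': array([ 39.1, 119.2])}
now [0.6135 0.2744 0.2486] jaw 69.8 tilt [-0.01  -0.001 -1.   ] q6 -0.96 -> shift [ -44.2 -595.8  -68.9] yaw 0 (alt 0 )
30.55
```

View pics/w10.png

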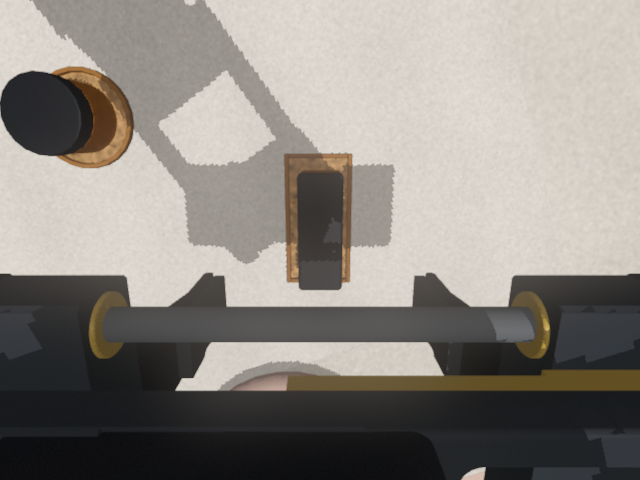

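View pics/scene10.png

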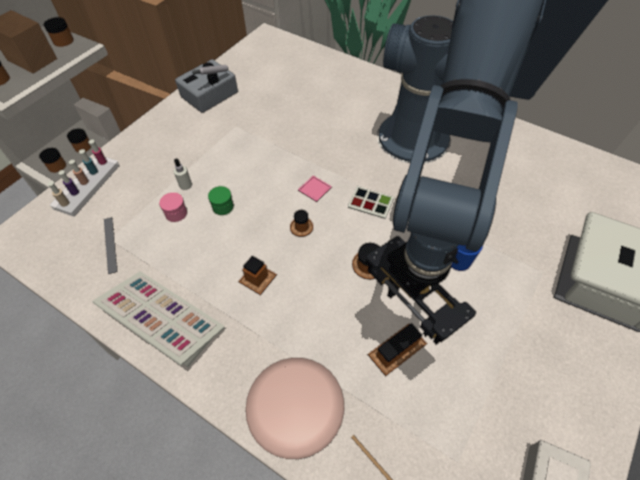

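The case is in its tray: lid at z 0.0533, centre (614, 274.5) mm, 159.7°. I'll move the arm aside for a last look at everything, including the cup.

Request:
{"method": "apply_moves", "body": {"increments": [[1, 0, 0, -30, 0], [1, -3, -30, -60, 0], [1, -6, -75, -70, 0], [1, -9, -120, -70, 0], [1, -12, -165, -70, 0], [1, -15, -210, -70, 0], [1, -18, -255, -70, 0], [1, -22, -300, -70, 0], [1, -26, -345, -70, 0], [1, -30, -390, -70, 0], [1, -33, -435, -70, 0], [1, -36, -480, -70, 0], [1, -40, -525, -70, 0], [1, -43, -565, -70, 0], [1, -44, -590, -70, 0], [1, -44, -595, -70, 0], [1, -44, -595, -70, 0], [1, -44, -595, -70, 0]]}}

```text
clock: 32.35
ee_pos: [0.4501, -0.2979, 0.3202]
tcp_rot: [-0.548, -3.082, 0.002]
contact_force: [0.7, 0.3, -0.3]
opening: 0.0869
```

```bash
python3 - <<'E'
from h import *
a=np.load("pics/scene0.npz")['im']
im,d=read_camera("scene"); cv2.imwrite("pics/scene11.png",im)
t,dt=read_camera("top"); cv2.imwrite("pics/top11.png",t)
cs=camera_info("scene"); o=observe(); print(o['clock'],o['ee_pos'],np.abs(o['joint_velocities']).max())
H=lambda x:cv2.cvtColor(x,cv2.COLOR_BGR2HSV)
S=lambda h,lo,hi:((h[...,0]>=lo)&(h[...,0]<=hi)&(h[...,1]>90)&(h[...,2]>40)).astype(np.uint8)*255
for k,lo,hi,w in [('cup',100,130,(440,225,490,275)),('green',45,90,(205,184,236,216)),('pink',150,179,(155,190,190,224)),('ptray',150,179,(290,170,340,205))]:
    print(k,[cv2.boundingRect(blob(S(H(x),lo,hi),w).reshape(-1,1,2)) for x in (a,im)])
w=(168,155,195,192); print('dropper region diff',np.abs(a[155:192,168:195].astype(int)-im[155:192,168:195]).mean())
E
```

```text
32.45 [ 0.45040212 -0.29759983  0.3206955 ] 0.004677827417061091
cup [(448, 230, 35, 40), (448, 230, 35, 40)]
green [(209, 187, 24, 27), (209, 187, 24, 27)]
pink [(160, 193, 26, 28), (160, 193, 26, 28)]
ptray [(299, 177, 32, 24), (299, 177, 32, 24)]
dropper region diff 3.6176176176176176
```

View pics/scene11.png

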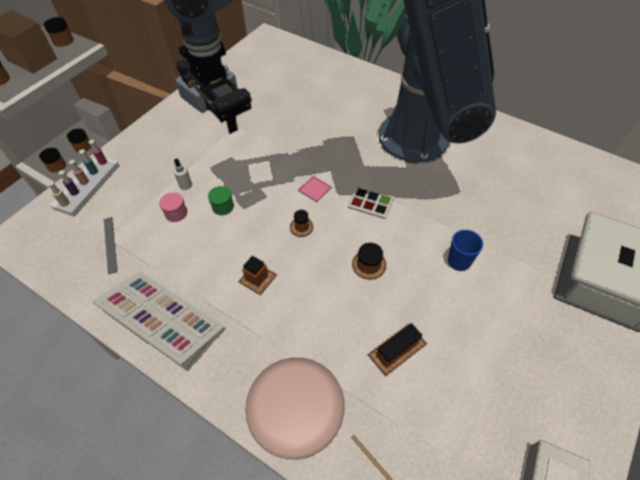

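All four items are standing in their trays: large jar (370,258), small jar (301,220), square bottle (256,270) and case (400,345). The cup (464,250) and dropper (182,175) are where they were, and the arm is clear.

```bash
python3 -c "
from workcell import close_job
print(close_job())"
```

```text
the job is handed in; nothing more can be done
None
```

All four items are upright in their own trays, placed in the order you listed: large jar, small jar, square bottle, oblong case. I handed the job in at about 32.5 s with the arm clear and the gripper open.

- **Seating:** after each release, the wrist camera showed the top 3 mm higher than on the table, which is the tray floor's height. Each item was within about 1.5 mm of its tray's centre. The bottle and case were within about 0.5° of their trays' angles.
- **Bystanders:** in before-and-after scene pictures, the cup, the green and pink jars and the pink tray sit at exactly the same pixels. I checked the dropper by eye and by a small image difference, and it looks unmoved.
- **Disagreements:** the top camera differed from the wrist camera by 2–6 mm on positions, so I used the wrist readings. My first colour mask cut off part of the large jar's lid, so I measured it by depth instead. No check failed.

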